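Unhook the slide rack and stand it in the staining dish

ROBOT

A 7-joint arm with a two-finger parallel gripper is mounted at the origin on the work surface. World frame = base frame: x ahead of the robot, y to its left, z up, the work surface at z = 0. Lengths are in m, angles in rad, forces in N, time in s.
With the tool pointing down it reaches from about 0.4 to 0.85 m from the base axis. Payload 10.4 kg.
Tool frame: the origin (TCP) lies midway between the tips of the shut fingers; the grasp point (between the pads) lies 19 mm behind it (manip.hold_point_z is the distance from the TCP to the grasp point, in m); z points along the fingers, y is the line along which they close (so a half turn about z gives the same grasp; the last joint's range is limited). The gripper opens to 87 mm and grips with 3 to 60 N. Pads are 19 mm wide; open, the fingers measure 117 mm over their backs; the gripper's body (75 mm by 190 mm) begins 51 mm behind the grasp point.
Start: joints at [1.207, 0.332, -0.065, 1.46, 0.022, 1.35, -0.088], TCP at [0.209, -0.589, 0.223] pointing down, gripper open.
Joint ranges: [-2.6, 2.6], [-0.5, 2.12], [-1.47, 1.34], [0.16, 2.42], [-1.27, 4.41], [0.06, 2.06], [-2.6, 2.6]. Speed limits (rad/s): [2.22, 2.22, 2.79, 2.79, 3.14, 3.14, 3.14].

INTERFACE

Orientations are given as a rotation vector (axis times angle).
In Python, from plant import manip gives the robot as it stands. The module is installed in compiled form; this text tells all that it offers. Calls block until the motion is done:
- manip.move_pose(position, orientation): joint-space move of the TCP to a pose.
- manip.servo_line(position, v=0.15, rotation=None): straight line of the TCP; rotation=None keeps the orientation; v is the mean speed in m/s.
- manip.move_joints(angles): joint-space move.
- manip.command_gripper(opening): finger opening in m; the grip force is fixed at half the most; returns when the fingers have stopped.
- manip.hold(seconds).
- manip.ik(position, orientation): joint angles nearest the present ones, or None.
- manip.observe(): the state.
- manip.camera(name): name is "side" or "top"; returns a dict with "pixels" (420x560x3 uint8, red, green, blue), "intrinsics" (3x3 intrinsics, pixels), "R" (3x3) and "t" (3): a world point X has camera coordinates R X + t. Camera axes: x right, y down, z forward; pixel columns grow to the right and rows downward; lengths in m; the calibration is good to about 2 mm. A picture is of the moment at which its call begins. There is no depth.
A pose or a line that the arm cannot do raises manip.MotionError and nothing moves.
- manip.hand_in(): hands the job in; it is judged then, once.
The state is a dict: "time": time; "joint_positions": joint angles; "qvel": joint speeds; "joint_torque": joint torques, N m; "ee_pos": TCP position; "ee_rot": TCP orientation; "contact_force": force on the tool from outside, world axes, zero at the start; "wrist_torque": the same for the moment, N m; "finger_gap": finger opening in m; "finger_force": force on a finger pad.
Only numpy, scipy, OpenCV 4.12 (cv2) and the standard library are available. Lean on these libraries where they do the work, as an engineer would, in place of code of your own. Each camera call takes 0.05 s, during which the arm holds its last target. There are 200 camera calls.

TASK

The white slide rack hangs on the barbed hook of the steel drying stand. Ease it off without forcing the hook: raise it, tilt it to suit the upturned end, and back it over the barb. Then stand it gently upright on the floor of the open staining dish and let go; do not lay the glass slides over on their side or drop them, and leave the other things on the bench where they are.

Things in the scene. Friction and masses are not known exactly. Their poses are not given: they have to be found in the camera images.
- stand: Steel drying stand, fixed. Origin on the bench under its post; x is the way the hook points (across the bench towards the robot's right, -y, more or less), z up. Base plate 150 x 110 mm, 10 mm thick, from x = -30 to 120 mm; post 14 mm thick, grey clamp head 22 x 26 mm up to z = 128 mm. Keep the rack's push on stand or hook under 22 N.
- clamp (a point): Middle of the clamp head, 118 mm up; axes as the stand's. The hook leaves it along x: a rigid flat steel strip 12 mm wide (y), 6 mm thick (z), centred at this height, level as far as the bend. How far it sticks out differs every time: bend and tip lie up to 16 mm nearer or farther than nominal; that is not measured, so feel for the bend.
- bend_nominal (a point): Nominal bend, on the strip's centreline, 82 mm from the clamp along x; the true bend is up to 16 mm off along x. From the bend the strip goes 10 mm at 20 degrees upward, then 24 mm at 40 degrees upward to the tip. The last 6 mm bear the barb: a square tooth 5 mm high on the upper face, making strip and tooth 11 mm thick.
- rack: White slide rack, 0.13 to 0.21 kg, hung on the level strip 42 to 54 mm out from the post. Origin: centre of its underside; z up its handle, x along the hook, y across. Foot with glass slides 44 x 80 mm (x, y), 40 mm high; eye plate 5 mm thick (x), 32 mm wide, z = 40 to 98 mm. Its 80 mm foot swings outward when the top leans to the post.
- rack_eye (a point): Centre of the rack's eye, 69.25 mm above its underside; axes as the rack's. A hole 18 mm wide (y), 13.5 mm high, through the 5 mm plate. Its top edge hangs on the strip; it can rise 7.5 mm until its lower edge meets the strip. It passes the barb only with the rack tilted about 40 degrees, top leaning back towards the post; so tilted it jams on the level part.
- rack_grip (a point): Where to grip: on the flat tab, 130 mm above the rack's underside (61 mm above the eye's centre). Tab 10 mm thick (x), 28 mm wide (y), from 98 to 148 mm above the underside. Grip it across its thickness, fingers spread no more than about 45 mm, so that they pass over the hook's tip.
- dish: Open staining dish, grey-blue, fixed to the bench, 68 x 100 mm outside (x, y), 45 mm high, walls and floor about 4 mm thick, so 60 x 92 mm inside; origin at the centre of its underside, z up. The rack's 44 x 80 mm foot goes in with its long side along the dish's long side, either way round.
- reagent: bystander: glass bottle, blue cap, 66 mm wide, 130 mm tall, standing; origin at the centre of its underside
- jar: bystander: small jar with a white cap, 48 mm wide, 50 mm tall, standing between the stand and the dish; origin at the centre of its underside
- marker: bystander: felt marker lying on the bench, 125 mm long along its x, 16 mm thick; origin at its underside near the middle
- tube_rack: bystander: low blue microtube block, 100 x 200 x 30 mm (x, y, z), small tubes to 44 mm; origin at the centre of its underside
- tip_box: bystander: closed pipette-tip box, 88 x 123 x 67 mm (x, y, z); origin at the centre of its underside
- slide_box: bystander: flat grey slide storage box, 92 x 172 x 35 mm (x, y, z); origin at the centre of its underside
Things that resemble listed ones, but are neither listed nor needed, are in the scene too. Leave any green or turquoise look-alike of the rack alone.

How it is judged:
By the outcome, as a careful person would: the job done as asked, in the order asked, and still so for the second after the job is handed in, with the robot touching nothing.
It also fails if it takes over 72 s, if anything falls off the work surface, if the arm or the gripper's body presses on something with over 40 N, if the wrist force passes 120 N, or if a joint passes its speed limit or range.

## Working session

There is one attempt and no reset: what is moved stays moved. The work goes in short steps, each a Python script; the robot and the scene stay as the last script left them, time stands still between calls to the robot, and variables do not carry over. Pictures are saved under pics/ and viewed, at most 10 in all, crops included, and the job is handed in when it is done.

```bash
mkdir -p pics
python3 - <<'E'
from plant import manip
import cv2,numpy as np
np.set_printoptions(precision=4,suppress=True)
for n in("side","top"):
    c=manip.camera(n); cv2.imwrite(f"pics/{n}0.png",c["pixels"][:,:,::-1])
    print(n,c["intrinsics"],c["R"],c["t"],-c["R"].T@c["t"])
o=manip.observe(); print(o)
print(manip.hold_point_z)
E
```

```text
side [[390.3187   0.     282.3739]
 [  0.     390.3187 215.964 ]
 [  0.       0.       1.    ]] [[-0.6787 -0.7344 -0.0098]
 [-0.5459  0.5133 -0.6622]
 [ 0.4913 -0.4441 -0.7493]] [0.3155 0.4371 0.7401] [0.0891 0.336  0.847 ]
top [[535.9196   0.     278.0356]
 [  0.     535.9196 205.8819]
 [  0.       0.       1.    ]] [[-0.0241 -0.9997 -0.0048]
 [-0.9973  0.0244 -0.0692]
 [ 0.0693  0.0031 -0.9976]] [-0.0656  0.5569  1.4035] [ 0.4565 -0.0836  1.4384]
{'time': 0.1, 'joint_positions': array([ 1.2074,  0.3328, -0.0647,  1.4608,  0.0216,  1.3499, -0.0885]), 'qvel': array([-0.0018, -0.0014, -0.0003, -0.0019,  0.0013,  0.0021,  0.0017]), 'joint_torque': array([  0.0016, -62.4547,   0.0247, -39.0721,  -0.0615,   0.0366,
         0.0001]), 'ee_pos': array([ 0.2088, -0.5888,  0.2219]), 'ee_rot': array([-3.095 , -0.5325,  0.0004]), 'contact_force': array([-0.3022, -0.2246, -0.0112]), 'wrist_torque': array([ 0.008 ,  0.0058, -0.0062]), 'finger_force': 0.0, 'finger_gap': 0.08701845527900408}
0.0187
```

View pics/side0.png

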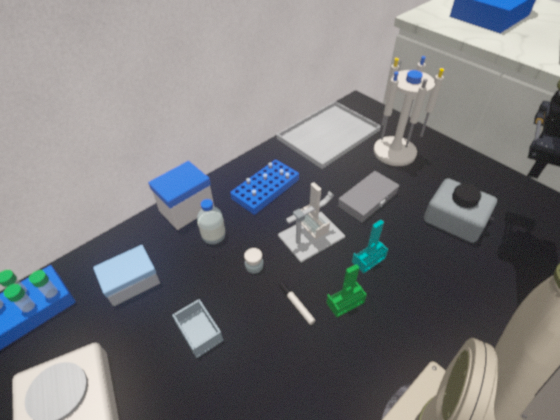

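View pics/top0.png

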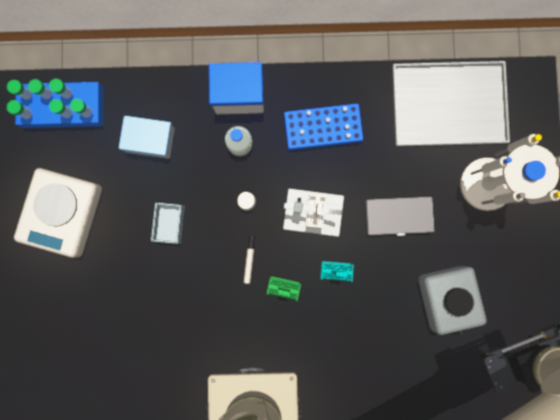

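The side view shows the stand at about (312,230) and the dish at (198,327). In the top view the stand base is at (314,212) and the dish at (168,223). There are three rack-like objects: white on the stand at top (318,210), green at (284,288) and turquoise at (337,271). The white one on the hook fits the description, so I'll confirm it in an enlarged crop.

Run:
```python
import cv2,numpy as np
a=cv2.imread("pics/side0.png")[170:270,265:365]; b=cv2.imread("pics/top0.png")[175:250,270:360]
r=lambda i:cv2.resize(i,(400,400*i.shape[0]//i.shape[1]),interpolation=cv2.INTER_CUBIC)
o=np.zeros((400,800,3),np.uint8); A=r(a);B=r(b); o[:A.shape[0],:400]=A;o[:B.shape[0],400:]=B
cv2.imwrite("pics/crop1.png",o)
```

```text
(no output)
```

View pics/crop1.png

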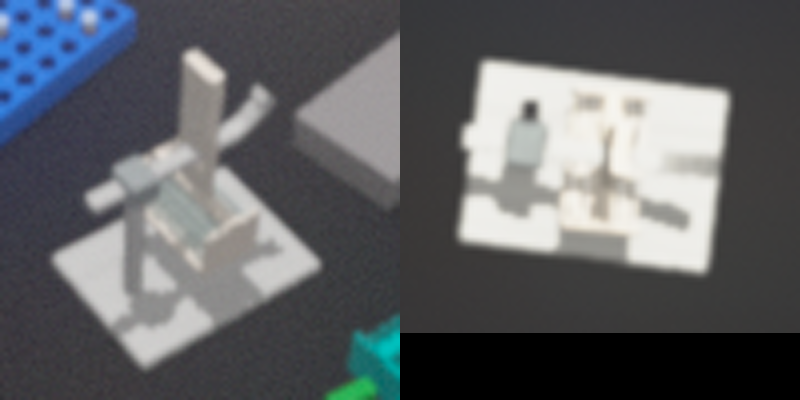

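The crop confirms it: the white rack hangs on the strip, with its tab top at about side px (316,186) and the hook tip at about side px (330,193). Next I'll measure the stand plate, dish, tab and tip.

```bash
cat > h.py <<'E'
from plant import manip
import cv2,numpy as np
from scipy.spatial.transform import Rotation as Ro
np.set_printoptions(precision=4,suppress=True)
def ray(c,uv,z):
    d=c["R"].T@np.linalg.inv(c["intrinsics"])@np.r_[uv,1.]; C=-c["R"].T@c["t"]
    return C+d*(z-C[2])/d[2]
def proj(c,X):
    p=c["intrinsics"]@(c["R"]@np.asarray(X)+c["t"]); return p[:2]/p[2]
E
python3 - <<'E'
from h import *
t=manip.camera("top"); s=manip.camera("side")
def rect(c,roi,lo,hi,z,k=0):
    x0,y0,x1,y1=roi; im=cv2.resize(c["pixels"][y0:y1,x0:x1],None,fx=4,fy=4,interpolation=cv2.INTER_CUBIC)
    m=((im.min(2)>lo)&(im.max(2)<=hi)).astype(np.uint8)*255
    if k: m=cv2.morphologyEx(m,cv2.MORPH_CLOSE,np.ones((25,25)));m=cv2.morphologyEx(m,cv2.MORPH_OPEN,np.ones((k,k)))
    cs=cv2.findContours(m,0,1)[0]; q=max(cs,key=cv2.contourArea)
    b=cv2.boxPoints(cv2.minAreaRect(q))/4+np.array([x0,y0])-.375
    P=np.array([ray(c,u,z) for u in b]); print("px",b.round(1).tolist()); print(P[:,:2], "sides",np.linalg.norm(P-np.roll(P,-1,0),axis=1),"ctr",P.mean(0)); return P
print("plate");P=rect(t,(270,175,360,250),120,255,.01,41)
print("dish");D=rect(t,(140,190,195,255),75,255,.045,15)
print("plate side-view");
for u in [(278,234.5),(301.5,262),(345,236.5)]: print(ray(s,u,.01))
print("tab top",ray(s,(315.9,186.3),.193)); print("tip",ray(s,(330.8,193),.139))
print("clamp top",ray(s,(299,213),.128))
im=s["pixels"][290:365,165:230][:,:,::-1]; im2=t["pixels"][195:250,140:195][:,:,::-1]
cv2.imwrite("pics/dish.png",np.hstack([cv2.resize(im,(400,460)),cv2.resize(im2,(400,460))]))
E
```

```text
plate
px [[281.0, 229.0], [286.4, 187.3], [344.4, 194.8], [339.0, 236.5]]
[[ 0.4938 -0.0854]
 [ 0.6051 -0.1026]
 [ 0.5812 -0.2573]
 [ 0.4701 -0.2393]] sides [0.1127 0.1565 0.1125 0.1557] ctr [ 0.5375 -0.1712  0.01  ]
dish
px [[149.5, 241.5], [153.6, 200.7], [184.1, 203.8], [180.1, 244.5]]
[[0.4689 0.2568]
 [0.5747 0.2453]
 [0.5647 0.1656]
 [0.459  0.1774]] sides [0.1064 0.0804 0.1064 0.08  ] ctr [0.5168 0.2113 0.045 ]
plate side-view
[ 0.5963 -0.1052  0.01  ]
[ 0.4871 -0.0882  0.01  ]
[ 0.4659 -0.2339  0.01  ]
tab top [ 0.5326 -0.1745  0.193 ]
tip [ 0.5262 -0.2266  0.139 ]
clamp top [ 0.5396 -0.1268  0.128 ]
```

View pics/dish.png

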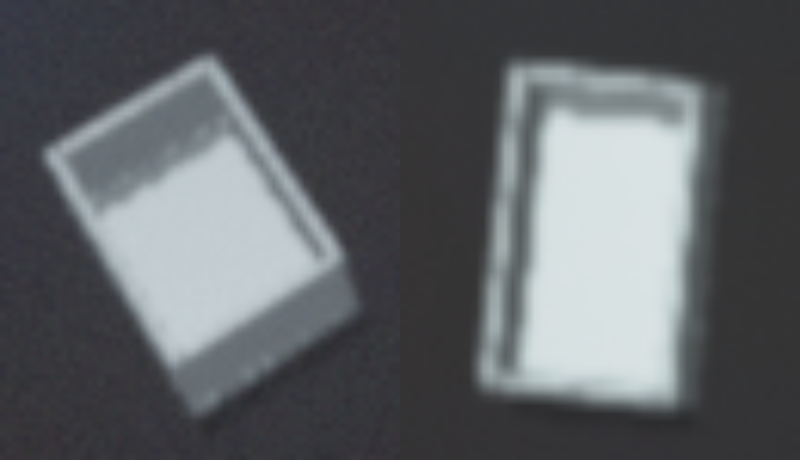

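```bash
cat > plan.py <<'E'
# clearance planning in the hook plane (mm; origin at the bend, strip centreline z=0)
import numpy as np
from cv2 import pointPolygonTest as ppt
d=lambda a:np.array([np.cos(np.radians(a)),np.sin(np.radians(a))]); n=lambda a:np.array([-d(a)[1],d(a)[0]])
B=np.zeros(2);E1=10*d(20);T=E1+24*d(40);K=T-6*d(40)
def hook():
    t=np.tan(np.radians(10))*3
    up=[[-90,3],[-t,3],E1+3*n(30)/np.cos(np.radians(10)),K+3*n(40),K+8*n(40),T+8*n(40)]
    lo=[T-3*n(40),E1-3*n(30)/np.cos(np.radians(10)),[t,-3],[-90,-3]]
    return np.array(up+lo,np.float32)
H=hook().reshape(-1,1,2)
def rect(x0,x1,z0,z1): return np.array([[x0,z0],[x1,z0],[x1,z1],[x0,z1]],float)
R=[rect(-2.5,2.5,6.75,29),rect(-2.5,2.5,-29,-6.75),rect(-22,22,-69,-29),rect(-22,22,42,90)]
Hp=np.vstack([np.linspace(a,b,25) for a,b in zip(H[:,0],np.roll(H[:,0],-1,0))])
def clear(x,z,th):
    u=np.array([d(th),n(th)]); c=99
    q=(Hp-[x,z])@u.T
    for r in R:
        o=np.maximum(np.maximum(r.min(0)-q,q-r.max(0)),0); dist=np.hypot(*o.T).min()
        w=r@u+[x,z]; dist=min(dist,min(-ppt(H,tuple(map(float,p)),True) for p in w)); c=min(c,dist)
    return c
def centre(s):
    p=np.array([s,0.]) if s<0 else s*d(20) if s<10 else E1+(s-10)*d(40)
    return p
def path():
    out=[];pt,po=0,0; S=np.arange(-8,46,2.)
    ths=np.arange(0,47,4.);offs=np.arange(-3,4,.5)
    sc=[]
    for s in S:
        al=0 if s<0 else 20 if s<10 else 40
        g=np.array([[clear(*(centre(s)+o*n(al)),t) for o in offs] for t in ths]); sc.append((al,g))
    # DP on clearance (capped) with smoothness cost
    L=[(i,j) for i in range(len(ths)) for j in range(len(offs))]
    tt=np.array([ths[i] for i,j in L]);oo=np.array([offs[j] for i,j in L])
    move=((tt[:,None]-tt)/8)**2*.3+((oo[:,None]-oo)/1)**2*.1
    cost=None;bk=[]
    for al,g in sc:
        c=np.minimum(g.ravel(),4); e=np.exp(-2*c)*20+(c<.5)*1e3
        if cost is None: cost=e+(tt/4)**2*.01
        else:
            m=cost[:,None]+move; k=m.argmin(0); bk.append(k); cost=m.min(0)+e
    k=cost.argmin(); ks=[k]
    for b in bk[::-1]: k=b[k];ks.append(k)
    for s,k,(al,g) in zip(S,ks[::-1],sc):
        p=centre(s)+oo[k]*n(al); out.append([s,*p,tt[k],g.ravel()[k]])
    return np.array(out)
if __name__=="__main__":
    np.set_printoptions(precision=2,suppress=True)
    p=path();print(p);np.save("path.npy",p)
E
python3 plan.py
python3 - <<'E'
from h import *
t=manip.camera("top"); s=manip.camera("side")
print("tab top view",ray(t,(316.1,208.7),.193))
for c,L in((t,[(155.3,202.4),(181.7,204.8),(150.7,241.4),(177.4,243.8)]),(s,[(199.1,299),(220.7,332.1),(172.1,314.8),(193.6,349)])):
    P=np.array([ray(c,u,.045) for u in L]);print(P[:,:2],P.mean(0),np.linalg.norm(P[0]-P[1]),np.linalg.norm(P[0]-P[2]),np.linalg.norm(P[0]-P[3]))
E
```

```text
[[-8.   -8.    0.    8.    3.34]
 [-6.   -6.    0.    8.    3.34]
 [-4.   -4.    0.    8.    3.34]
 [-2.   -2.    0.    8.    3.34]
 [ 0.    0.    0.   12.    3.08]
 [ 2.    1.88  0.68 16.    3.48]
 [ 4.    3.76  1.37 20.    3.75]
 [ 6.    5.64  2.05 20.    3.75]
 [ 8.    7.52  2.74 24.    3.48]
 [10.    9.4   3.42 28.    3.08]
 [12.   10.93  4.71 32.    3.34]
 [14.   12.46  5.99 36.    3.56]
 [16.   13.99  7.28 40.    3.75]
 [18.   15.53  8.56 40.    3.75]
 [20.   17.06  9.85 40.    3.75]
 [22.   18.27 11.52 40.    3.25]
 [24.   19.16 13.57 44.    2.02]
 [26.   20.05 15.62 40.    1.25]
 [28.   21.58 16.91 40.    1.25]
 [30.   23.11 18.19 40.    1.25]
 [32.   24.64 19.48 40.    1.25]
 [34.   26.18 20.76 40.    1.25]
 [36.   27.71 22.05 40.    1.25]
 [38.   29.24 23.33 40.    1.95]
 [40.   30.77 24.62 40.    3.72]
 [42.   32.3  25.9  40.    5.64]
 [44.   33.84 27.19 40.    7.6 ]]
tab top view [ 0.5343 -0.1681  0.193 ]
[[0.5703 0.2408]
 [0.5623 0.172 ]
 [0.469  0.2536]
 [0.4611 0.1843]] [0.5156 0.2127 0.045 ] 0.06933656027446355 0.1021033268315916 0.12295295437483168
[[0.5587 0.1751]
 [0.4593 0.1872]
 [0.5671 0.2425]
 [0.468  0.2518]] [0.5133 0.2141 0.045 ] 0.10010140308526667 0.06791612575999831 0.11878883600667176
```

```bash
cat >> h.py <<'E'
A=np.radians(8.4); h=np.array([-np.sin(A),-np.cos(A),0]); up=np.array([0,0,1.])
G0=np.array([.5334,-.171,0])   # grip xy, replaced after grasp if needed
def pose(fwd,zeye,tilt=0,lat=0,g0=G0,hd=h):
    th=np.radians(tilt); y=hd*np.cos(th)+up*np.sin(th); rz=-hd*np.sin(th)+up*np.cos(th)
    x=np.cross(y,-rz); eye=g0+hd*fwd+x*lat+up*zeye
    return eye+rz*(.06075-manip.hold_point_z), Ro.from_matrix(np.c_[x,y,-rz]).as_rotvec()
def ob(tag=""):
    o=manip.observe(); print(tag,"t%.2f"%o["time"],o["ee_pos"],"F",o["contact_force"],"M",o["wrist_torque"],"ff%.1f gap%.4f"%(o["finger_force"],o["finger_gap"])); return o
E
python3 - <<'E'
from h import *
for a in [(0,.11425+.1,0),(0,.11425,0),(.04,.14,40),(.06,.16,40),(.1,.2,40),(.1,.25,0)]: print(a,manip.ik(*pose(*a)))
print(manip.ik(*pose(0,.2,0,0,np.array([.5145,.2134,0]))))
manip.command_gripper(.045)
manip.move_pose(*pose(0,.11425+.08)); ob()
manip.servo_line(pose(0,.11425)[0],.1); o=ob()
s=manip.camera("side"); t=manip.camera("top")
a=s["pixels"][120:260,240:380]; b=t["pixels"][150:270,255:375]
f=lambda i:cv2.resize(i,(400,400),interpolation=cv2.INTER_CUBIC)
cv2.imwrite("pics/g1.png",np.hstack([f(a),f(b)])[:,:,::-1])
E
```

```text
(0, 0.21425, 0) [ 0.6135  0.2038 -0.4442  1.5661  0.0885  1.3917 -1.5559]
(0, 0.11425, 0) [ 0.5998  0.2691 -0.432   1.7037  0.12    1.195  -1.5801]
(0.04, 0.14, 40) [ 0.6827  0.541  -1.0545  1.7326  1.0403  1.6373 -2.3266]
(0.06, 0.16, 40) [ 0.7263  0.5003 -1.0559  1.725   1.0253  1.6269 -2.2661]
(0.1, 0.2, 40) [ 0.7939  0.4165 -1.0301  1.6995  0.9861  1.5978 -2.1369]
(0.1, 0.25, 0) [ 0.6649  0.2347 -0.3181  1.4476  0.0732  1.4709 -1.3698]
[ 0.4896  0.4101 -1.2205  1.5704  0.3876  1.4339 -2.4751]
 t3.17 [ 0.5331 -0.1722  0.2362] F [0.6818 0.4261 0.6224] M [ 0.0224  0.0266 -0.0161] ff0.0 gap0.0448
 t4.12 [ 0.5338 -0.1711  0.157 ] F [0.0462 0.0966 0.2884] M [-0.0014  0.0476 -0.0353] ff0.0 gap0.0453
```

View pics/g1.png

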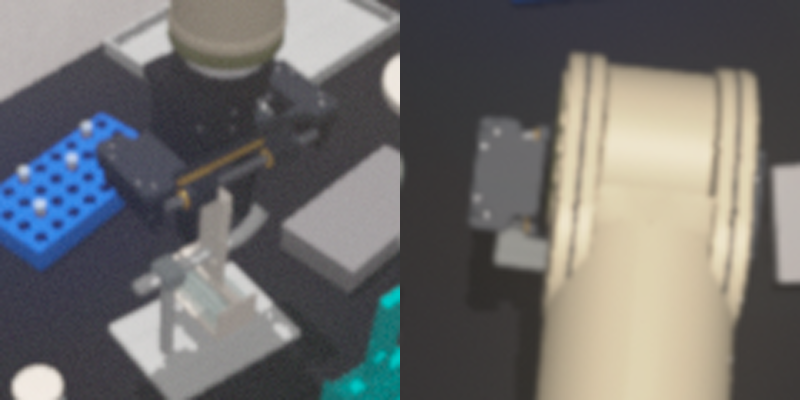

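Run:
```python
from h import *
s=manip.camera("side");o=manip.observe()
p=o["ee_pos"];M=Ro.from_rotvec(o["ee_rot"]).as_matrix()
print(M)
q=lambda X:(proj(s,X)-[240,120])/.35
for k in(-.0225,.0225): print("tip",q(p+M[:,1]*k), "60mm up", q(p+M[:,1]*k-M[:,2]*.06))
for z in(.193,.143): print("tab",z,q(G0+up*z))
print("strip start, +48",q(G0-h*.048+up*.118),q(G0+h*.055+up*.138))
```

```text
[[ 0.9893 -0.1461  0.0011]
 [-0.1461 -0.9893 -0.0004]
 [ 0.0012  0.0003 -1.    ]]
tip [189.8974 231.4356] 60mm up [192.6231 180.5507]
tip [231.4857 209.9872] 60mm up [236.1883 158.9679]
tab 0.193 [213.2799 190.9234]
tab 0.143 [210.283  232.1639]
strip start, +48 [164.9949 274.7756] [259.0906 210.4984]
```

Run:
```python
from h import *
s=manip.camera("side")
cv2.imwrite("pics/g2.png",cv2.resize(s["pixels"][150:235,270:360],(800,600),interpolation=cv2.INTER_CUBIC)[:,:,::-1])
```

```text
(no output)
```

View pics/g2.png

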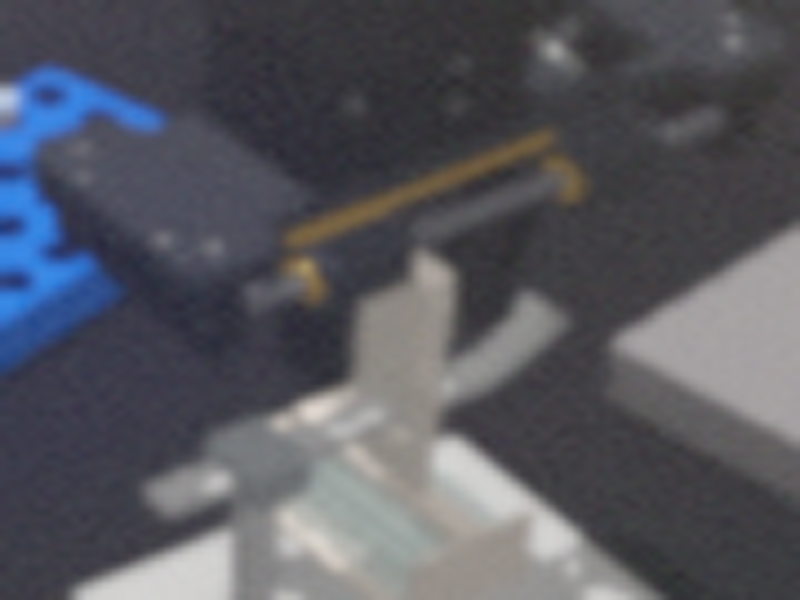

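The dark fingers straddle the tab, with its top at crop (435,255), and the projections agree. I'll close the gripper; the gap should come out at 10 mm.

Run:
```python
from h import *
ob(); manip.command_gripper(.0); ob("closed"); manip.hold(.2); ob("settled")
p0=pose(0,.11425)[0]; 
for dz in (.001,.002,.00375): manip.servo_line(p0+up*dz,.02); ob("up %g"%dz)
```

```text
t4.33 [ 0.5337 -0.1711  0.1569] F [ 0.1956 -0.149  -0.2855] M [-0.0023  0.0161 -0.027 ] ff0.0 gap0.0447
closed t5.03 [ 0.5334 -0.171   0.1563] F [-0.0467 -0.3058  0.707 ] M [-0.0438  0.0905  0.019 ] ff30.0 gap0.0099
settled t5.22 [ 0.5334 -0.171   0.1563] F [ 0.0565 -0.2756  0.2968] M [-0.1327  0.0309  0.0194] ff30.0 gap0.0099
up 0.001 t5.47 [ 0.5333 -0.1709  0.1572] F [ 0.3599 -0.1207 -1.2922] M [ 0.0478  0.0565 -0.007 ] ff30.0 gap0.0095
up 0.002 t5.72 [ 0.5334 -0.171   0.1583] F [-0.0418  0.8885 -1.4383] M [0.0619 0.0507 0.0018] ff30.0 gap0.0095
up 0.00375 t5.97 [ 0.5335 -0.171   0.1602] F [ 0.7039  0.1741 -1.3587] M [ 0.0421  0.0586 -0.0325] ff30.0 gap0.0099
```

```bash
cat >> h.py <<'E'
def F(n=4):
    L=[]
    for _ in range(n): manip.hold(.02); L.append(manip.observe()["contact_force"])
    return np.mean(L,0)
lx=np.array([np.cos(A),-np.sin(A),0])   # lateral axis (tool x)
E
python3 - <<'E'
from h import *
f0=F(8); print("base",f0); lim={}
for sg in(1,-1):
    for k in range(1,9):
        manip.servo_line(pose(0,.118,0,sg*k*.00075)[0],.03); f=F(3)-f0
        if abs(f@lx)>2.5: break
    lim[sg]=sg*k*.75; print(sg,k,f@lx,f)
    manip.servo_line(pose(0,.118)[0],.04)
lat=(lim[1]+lim[-1])/2e3; print(lim,"lat",lat)
manip.servo_line(pose(0,.115,0,lat)[0],.03); f0=F(8); print("base",f0)
manip.servo_line(pose(.008,.115,0,lat)[0],.04)
for k in range(8,50):
    manip.servo_line(pose(k*.001,.115,0,lat)[0],.02); f=F(3)-f0
    if abs(f@h)>2.5 or abs(f[2])>2.5 or abs(f@lx)>4: break
print("stop",k,f,f@h,f@lx); ob()
manip.servo_line(pose((k-3)*.001,.117,0,lat)[0],.03); ob()
E
```

```text
base [ 0.1175 -0.0708 -1.3096]
1 6 -5.516552613309593 [-5.4321  0.9768  2.4796]
-1 5 4.995838906660448 [ 5.0157 -0.2322 -3.5715]
{1: 4.5, -1: -3.75} lat 0.000375
base [-0.0639  0.5192 -1.0092]
stop 34 [0.6144 4.3061 3.9955] -4.349680764976895 -0.021206318902563637
 t18.75 [ 0.5291 -0.2041  0.1573] F [0.7235 4.8774 3.4066] M [ 1.3629 -0.0559 -0.0292] ff30.0 gap0.0099
 t19.02 [ 0.5289 -0.2024  0.1589] F [ 0.386  -0.5002 -1.2369] M [ 0.0832  0.0015 -0.0197] ff30.0 gap0.0101
```

```bash
cat >> h.py <<'E'
lat=.0004
def hk(p,bend,dn=0): # p: row of path (mm) -> pose; dn: shift (m) normal to the 40 deg part
    return pose(bend+p[1]*1e-3-dn*np.sin(np.radians(40)),.118+p[2]*1e-3+dn*np.cos(np.radians(40)),p[3],lat)
E
python3 - <<'E'
from h import *
P=np.load("path.npy"); b=.034
for p in P[:14]:
    q,r=hk(p,b); manip.servo_line(q,.02,r); f=manip.observe()["contact_force"]; print(p[0],f)
    if np.linalg.norm(f-[0,0,-1.3])>7: print("contact!"); break
else:
    n40=-h*np.sin(np.radians(40))+up*np.cos(np.radians(40)); f0=F(5); print("base",f0); lim={}
    for sg in(1,-1):
        for k in range(4,14):
            manip.servo_line(hk(P[13],b,sg*k*.0005)[0],.03); f=F(3)-f0
            if abs(f@n40)>2.5: break
        lim[sg]=sg*k*.5; print(sg,lim[sg],f,f@n40)
        manip.servo_line(hk(P[13],b)[0],.04)
ob()
E
```

```text
-8.0 [ 0.2564 -1.1736 -1.1626]
-6.0 [-0.7875  0.6817 -1.0942]
-4.0 [-0.0783 -0.2014 -0.8684]
-2.0 [-0.143   0.0735 -1.062 ]
0.0 [-0.5994 -0.5135 -0.5185]
2.0 [ 0.0407  0.5695 -0.5387]
4.0 [ 0.4449 -0.0867 -1.1402]
6.0 [-0.7218  0.5471 -1.4814]
8.0 [-1.4149  0.151  -0.5994]
10.0 [ 0.2258 -0.092  -1.1865]
12.0 [ 0.284  -1.2697 -0.1193]
14.0 [ 0.3281 -0.0328 -1.7078]
16.0 [-0.7163 -0.7528 -1.2949]
18.0 [-0.5408 -0.2023 -1.6388]
base [ 0.1166 -0.0036 -1.0809]
1 5.5 [ 0.5838 -3.9195 -5.848 ] -6.917433423923988
-1 -3.0 [-0.4251  2.315   2.5048] 3.350932951360088
 t26.88 [ 0.5306 -0.1933  0.1588] F [ 0.6058 -0.3552 -1.0762] M [ 1.0504 -0.1841 -0.0211] ff30.0 gap0.0099
```

Run:
```python
from h import *
P=np.load("path.npy"); b=.034; P[16,3]=40
for p in P[14:]:
    q,r=hk(p,b,.0011); manip.servo_line(q,.02,r); f=manip.observe()["contact_force"]; print(p[0],f)
    if np.linalg.norm(f-[0,0,-1.3])>7: print("contact!"); break
ob()
s=manip.camera("side"); cv2.imwrite("pics/off.png",cv2.resize(s["pixels"][130:250,250:410],(800,600))[:,:,::-1])
```

```text
20.0 [-0.1516 -0.0391 -1.583 ]
22.0 [-0.4087  0.9356 -2.1324]
24.0 [ 0.0311 -0.9874 -1.7051]
26.0 [-0.1491  0.0213 -2.4722]
28.0 [ 0.35    0.2473 -1.4868]
30.0 [ 0.4551  0.5094 -3.2816]
32.0 [ 0.1033  0.8907 -1.6552]
34.0 [-0.2006 -0.3684 -1.232 ]
36.0 [-0.6301  0.3667 -1.1695]
38.0 [ 0.7695 -0.0919 -1.7371]
40.0 [-0.5632  0.3235 -1.1606]
42.0 [ 0.1873  0.7374 -1.4498]
44.0 [ 0.1299 -0.3712 -1.4075]
 t30.17 [ 0.5279 -0.2109  0.1784] F [ 0.1299 -0.3712 -1.4075] M [ 1.0522 -0.1199 -0.021 ] ff30.0 gap0.0095
```

View pics/off.png

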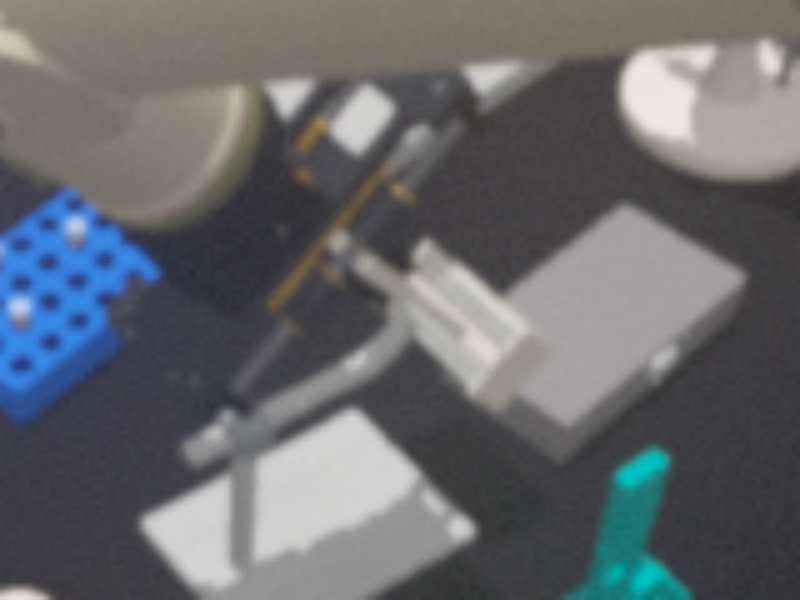

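The rack's eye is clear at the hook tip (crop 405,310) and the forces are low. I'll back it away, turn it upright and carry it over.

Run:
```python
from h import *
P=np.load("path.npy"); b=.034; p=P[-1].copy()
p[1:3]+=55*np.array([np.cos(.698),np.sin(.698)]); manip.servo_line(hk(p,b,.0011)[0],.08); ob("out")
f,z=b+p[1]*1e-3,.118+p[2]*1e-3
q,r=pose(f+.01,.30,0); manip.servo_line(q,.1,r); ob("upright")
A2=np.radians(7.1); h2=np.array([-np.sin(A2),-np.cos(A2),0]); D=np.array([.5145,.2134,0])
q,r=pose(0,.30,0,0,D,h2); manip.servo_line(q,.15,r); ob("over dish")
q,r=pose(0,.06925+.060,0,0,D,h2); manip.servo_line(q,.12,r); ob("low")
s=manip.camera("side"); t=manip.camera("top"); f=lambda i:cv2.resize(i,(400,500),interpolation=cv2.INTER_CUBIC)
cv2.imwrite("pics/dish2.png",np.hstack([f(s["pixels"][230:370,145:257]),f(t["pixels"][175:265,130:202])])[:,:,::-1])
```

```text
out t31.05 [ 0.5218 -0.252   0.2133] F [-0.2105  0.688  -1.2321] M [ 1.096  -0.1115  0.0299] ff30.0 gap0.0099
upright t32.54 [ 0.516  -0.2888  0.3415] F [ 0.763   0.6203 -0.8648] M [0.0492 0.0406 0.0402] ff30.0 gap0.0097
over dish t36.04 [0.5146 0.2131 0.3421] F [ 0.1213 -0.1513 -1.0306] M [0.0763 0.0201 0.0422] ff30.0 gap0.0099
low t37.62 [0.5149 0.2136 0.172 ] F [-0.4723  0.395  -2.1485] M [ 0.0267  0.0468 -0.0146] ff30.0 gap0.0098
```

View pics/dish2.png

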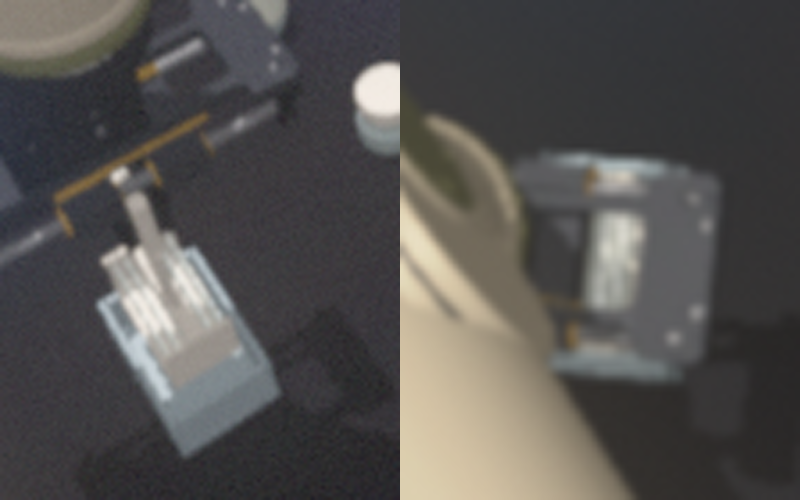

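Run:
```python
from h import *
A2=np.radians(7.1); h2=np.array([-np.sin(A2),-np.cos(A2),0]); l2=np.array([np.cos(A2),-np.sin(A2),0]); D=np.array([.5145,.2134,0])
s=manip.camera("side"); k=8; x0,y0=165,290
im=cv2.resize(s["pixels"][y0:y0+70,x0:x0+75],None,fx=k,fy=k,interpolation=cv2.INTER_CUBIC)[:,:,::-1]; im=np.ascontiguousarray(im); raw=im.copy()
pj=lambda a,b,z:tuple(((proj(s,D+h2*a+l2*b+up*z)-[x0,y0]+.5)*k).astype(int).tolist())
def poly(a,b,z,c):
    for i in range(4):
        S=[(a,b),(a,-b),(-a,-b),(-a,b)]; cv2.line(im,pj(*S[i],z),pj(*S[(i+1)%4],z),c,1)
poly(.034,.05,.045,(0,255,0)); poly(.022,.04,.06,(0,0,255)); poly(.022,.04,.1,(0,255,255))
cv2.imwrite("pics/ov.png",cv2.resize(np.hstack([im[:,:400+60],raw[:,:400+60]]),(800,487)))
```

```text
(no output)
```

View pics/ov.png

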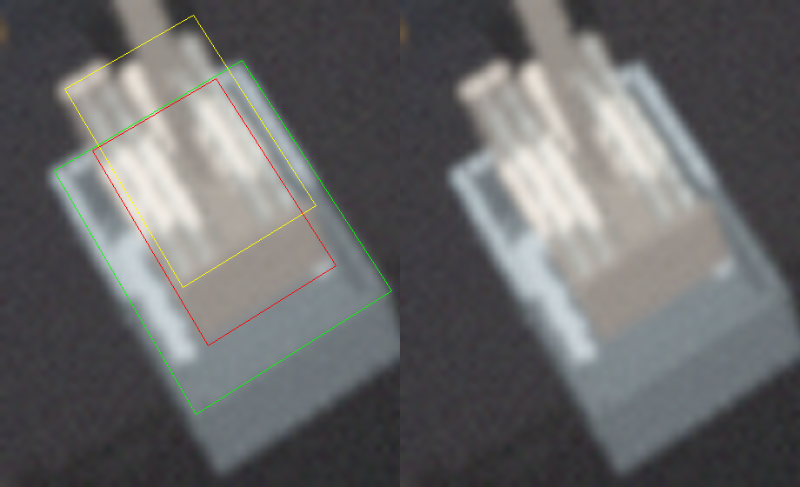

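The foot sits about 3 mm too far along +x and 1–2 mm towards +y. I'll correct that, lower with guarded steps and release.

Run:
```python
from h import *
A2=np.radians(7.1); h2=np.array([-np.sin(A2),-np.cos(A2),0]); D=np.array([.5145,.2134,0])
g=lambda u:pose(.0012,.06925+u,0,-.003,D,h2)[0]
manip.servo_line(g(.058),.04); f0=F(6); print(f0)
for u in np.arange(54,7,-4):
    manip.servo_line(g(u*1e-3),.06); f=F(2)-f0
    if np.linalg.norm(f)>4: print("touch",u,f); break
else:
    for u in np.arange(6.5,1,-.5):
        manip.servo_line(g(u*1e-3),.02); f=F(3)-f0
        if f[2]>1: print("floor",u,f); break
ob()
```

```text
[ 0.2231 -0.1934 -1.715 ]
floor 4.0 [-0.4474 -0.1799  1.1423]
 t43.39 [0.5115 0.2126 0.1154] F [ 0.1823 -0.1009 -0.4456] M [ 0.0517 -0.0599 -0.027 ] ff30.0 gap0.0098
```

Run:
```python
from h import *
p=manip.observe()["ee_pos"]
manip.command_gripper(.045); ob("open"); manip.hold(.3)
manip.servo_line(p+[0,0,.15],.12); ob()
manip.move_joints([1.207,.332,-.065,1.46,.022,1.35,-.088]); ob()
s=manip.camera("side"); t=manip.camera("top")
i=cv2.resize(s["pixels"][180:380,120:400],(560,400)); j=cv2.resize(t["pixels"][170:270,130:190],(240,400))
cv2.imwrite("pics/fin.png",np.hstack([i,j])[:,:,::-1])
```

```text
open t44.27 [0.5114 0.2126 0.1153] F [ 0.357  -0.5269  0.3002] M [0.0259 0.011  0.0345] ff0.0 gap0.0446
 t45.97 [0.5112 0.2124 0.2646] F [-0.1041 -0.4852  0.4506] M [0.0387 0.0075 0.0066] ff0.0 gap0.0448
 t48.98 [ 0.2102 -0.5886  0.2228] F [ 0.3008 -0.4206  0.8245] M [-0.0202 -0.0634  0.0179] ff0.0 gap0.0452
```

View pics/fin.png

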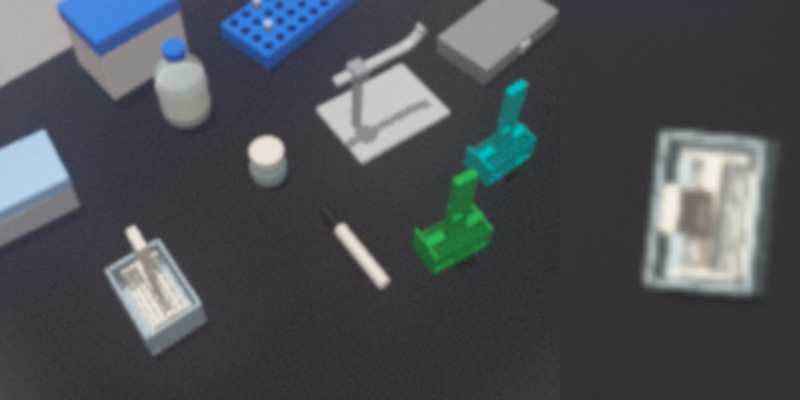

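The rack stands upright inside the dish (crop 155,290), the hook is empty, and the bystanders look undisturbed. I'm handing in.

```bash
python3 -c "
from plant import manip
print(manip.hand_in())"
```

```text
the job is handed in; nothing more can be done
None
```

The white rack is off the hook and stands upright on the staining dish floor, released; I handed the job in at about 49 s of the 72 s limit, with measured contact forces of about 7 N or less and the other bench items undisturbed in the final picture.

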